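# Stop, isolate and try the bench grinder

### The job

Make the bench grinder dead before its wheel is changed, using only the fingertips: press the mushroom stop button on the control box fully down and let it spring up, then switch off the switch box with the wide rocker by pushing the rocker's raised half all the way down, and last press the round start button fully down and let it up again, to prove that nothing starts. Do not press start before the rocker is off, and leave the square jog button, the box with the narrow rocker and the loose things lying about as they are. Nothing is to be lifted, and the switch boxes stay where they stand.

Things in the scene. Friction and masses are not known exactly. Their poses are not given: they have to be found in the camera images.
- control_box: grey steel box fixed on the table, 90 mm (x) by 270 mm (y), 50 mm high, with three black push buttons in a row along its y, 80 mm apart, in an order that varies. Origin under its centre.
- stop_unit: the stop button: a black mushroom head 42 mm across on a narrower stem, the tallest of the three. It stands on the control box, in any of its three places; 60 x 60 x 8 mm aluminium square base with a low 42 mm collar. Origin under the base's centre, 50 mm above the table; z up. The mushroom's top is 36 mm above this origin (86 mm above the table).
- stop_button (a joint): how far the mushroom stop button is pressed: 0 = up, 0.006 m = fully down. Spring return: starts to move at 1.5 N and is fully down at 4.5 N.
- stop_top (a point): centre of the top of the mushroom head; moves with it
- start_unit: the start button: a plain round black button, 28 mm across. It stands on the control box, in any of its three places; 60 x 60 x 8 mm aluminium square base with a low 42 mm collar. Origin under the base's centre, 50 mm above the table; z up. The button's top is 26 mm above this origin (76 mm above the table).
- start_button (a joint): how far the round start button is pressed: 0 = up, 0.006 m = fully down. Spring return: starts to move at 1.5 N and is fully down at 4.5 N.
- start_top (a point): centre of the top of the round button; moves with it
- jog_unit: the jog button, not to be pressed: a square black button, 28 x 28 mm. It stands on the control box, in any of its three places; 60 x 60 x 8 mm aluminium square base with a low 42 mm collar. Origin under the base's centre, 50 mm above the table; z up. The button's top is 26 mm above this origin (76 mm above the table).
- jog_button (a joint): how far the square jog button is pressed: 0 = up, 0.006 m = fully down. Spring return: starts to move at 1.5 N and is fully down at 4.5 N.
- wide_box: the grinder's grey switch box, 100 x 70 x 55 mm, loose on the table, about 1.2 kg. Origin under its centre, z up. A 70 mm long rocker on top runs along x; its pivot is above the origin, along y, 60 mm up. The -x half (robot's side) starts raised. Its black rocker is wide: 44 mm. The two boxes may stand in each other's place.
- wide_rocker (a joint): angle of the wide rocker: about 0 = on (the -x half raised, its outer end 78 mm above the table), 0.36 rad = off (the -x half pushed down until level, its face then 66 mm above the table, the +x half raised). A stiff hinge that stays where it is left; it takes about 2 to 5 N on the middle of the raised half.
- wide_push (a point): point on the face of the wide rocker's -x half (the half that is raised at the start), 24 mm from the pivot, on the rocker's midline; moves with the rocker
- narrow_box: another machine's grey switch box, 100 x 70 x 55 mm, loose on the table, about 1.2 kg. Origin under its centre, z up. A 70 mm long rocker on top runs along x; its pivot is above the origin, along y, 60 mm up. The -x half (robot's side) starts raised. Its black rocker is narrow: 18 mm. To be left on.
- narrow_rocker (a joint): angle of the narrow rocker: about 0 = on (the -x half raised, its outer end 78 mm above the table), 0.36 rad = off (the -x half pushed down until level, its face then 66 mm above the table, the +x half raised). A stiff hinge that stays where it is left; it takes about 2 to 5 N on the middle of the raised half.
- bearing: bystander: steel bearing ring, 52 mm across, 18 mm high, lying flat; origin under its centre
- bushing: bystander: brass cylinder, 36 mm across, 45 mm high, standing; origin under its centre
- tape: bystander: grey roll of tape, 90 mm across, 30 mm high, lying flat; origin under its centre
- wrench: bystander: steel wrench 130 mm long, lying flat between the control box and the switch boxes
- disc: bystander: dark cutting disc, 115 mm across, 6 mm thick, lying beyond the work; origin under its centre
- spray: bystander: spray can, 52 mm across, 150 mm high, standing beyond the work; origin under its centre
- screwdriver: bystander: red-handled screwdriver lying beyond the work

How it is judged:
By the outcome, as a careful person would: the job done as asked, in the order asked, and still so for the second after the job is handed in, with the robot touching nothing.
It also fails if it takes over 51 s, if anything falls off the work surface, if the arm or the gripper's body presses on something with over 40 N, if the wrist force passes 120 N, or if a joint passes its speed limit or range.

### The arm

A 6-joint arm with a two-finger parallel gripper is mounted at the origin on the work surface. World frame = base frame: x ahead of the robot, y to its left, z up, the work surface at z = 0. Lengths are in m, angles in rad, forces in N, time in s.
With the tool pointing down it reaches from about 0.375 to 0.9 m from the base axis. Payload 3.1 kg.
Tool frame: the origin (TCP) lies midway between the tips of the shut fingers; the grasp point (between the pads) lies behind it (ctrl.pinch_z is the z of the grasp point in the tool frame, in m); z points along the fingers, y is the line along which they close (so a half turn about z gives the same grasp; the last joint's range is limited). The gripper opens to 87 mm and grips with 3 to 60 N. Pads are 19 mm wide; open, the fingers measure 117 mm over their backs; the gripper's body (75 mm by 190 mm) begins 51 mm behind the grasp point.
Start: joints at [-1.375, 0.527, 1.433, -0, 1.181, -0.178], TCP at [0.228, -0.582, 0.223] pointing down, gripper open.
Joint ranges: [-3.08, 3.08], [-0.75, 2.2], [0.22, 2.44], [-1.43, 4.57], [0, 2.65], [-2.85, 2.85]. Speed limits (rad/s): [2.79, 2.79, 3.14, 3.14, 3.14, 3.14].

### API

Orientations are given as a unit quaternion [w, x, y, z].
In Python, from workcell import ctrl, snapshot, camera_params gives the robot as it stands. The module is installed in compiled form; this text tells all that it offers.
- The arm moves only by the shell command python3 -m handwheel 'ROWS' [OPENING] [FORCE]. ROWS is text: rows parted by semicolons, each of 6 numbers parted by spaces: the shift along the tool's x, y, z normalised to -1 to 1, where 1 is 80 mm, then the turn, a rotation vector about the tool's x, y, z normalised to -1 to 1, where 1 is pi rad. In form: dx dy dz ax ay az; .... A call has exactly 10 rows; each row is the pose to reach, as a shift and turn from the pose commanded when the call began, along the tool's axes at that moment, turning the shorter way round; what a row does not reach only later rows make up. A row lasts 1/10 s, in which the tool goes at most 50 mm and 8.59 degrees, less where a joint would pass 70% of its speed; a pose out of reach is approached as far as the arm can. A call with a number of a shift or a turn outside -1 to 1 is refused whole. A call with a gripper value outside its range is refused whole. OPENING is the opening, from -1 (shut) to 1 (fully open), set as the call begins (- or left out, the last holds). The fingers move at their own pace and stop on an object; FORCE is the grip in N (left out, the last holds). Time passes only in rows, so rows that repeat a pose let the fingers close, or fill a call up. It gives the time, the measured TCP pose, the force, the opening and the grip force at its end, in the units of the state.
- ctrl.state(): the state, without advancing time (a new reading comes with each control period).
- snapshot(name): name is "side" or "top"; returns (picture, depth): 384x512x3 uint8, red, green, blue; 384x512 float32, m along the optical axis (not along the pixel's ray), 0 where there is no reading.
- camera_params(name): a dict with "camera_matrix" (3x3 intrinsics, pixels), "R" (3x3) and "t" (3): a world point X has camera coordinates R X + t. Camera axes: x right, y down, z forward; pixel columns grow to the right and rows downward; lengths in m; the calibration is good to about 2 mm. A picture is of the moment at which its call begins. camera_params takes no time and is no camera call.
- ctrl.finish_job(): hands the job in; it is judged then, once.
The state is a dict: "time_s": time; "joint_pos": joint angles; "joint_vel": joint speeds; "joint_efforts": joint torques, N m; "tool_pos": TCP position; "tool_rot": TCP orientation; "contact_force": force on the tool from outside, world axes, zero at the start; "ft_torque": the same for the moment, N m; "gripper_width": finger opening in m; "grasp_force": force on a finger pad.
Only numpy, scipy, OpenCV 4.12 (cv2) and the standard library are available. Lean on these libraries where they do the work, as an engineer would, in place of code of your own. Each camera call takes 0.05 s, during which the arm holds its last target. There are 200 camera calls.

## Working session

There is one attempt and no reset: what is moved stays moved. The work goes in short steps, Python scripts to look and compute and a shell command to move; the robot and the scene stay as the last step left them, time stands still between calls to the robot, and variables do not carry over. Pictures are saved under pics/ and viewed, at most 10 in all, crops included, and the job is handed in when it is done.

```bash
mkdir -p pics; cat > h.py <<'E'
import numpy as np, cv2
from workcell import ctrl, snapshot, camera_params
def world(name,u,v,d):
    p=camera_params(name);K=np.array(p["camera_matrix"]);R=np.array(p["R"]);t=np.array(p["t"])
    c=np.linalg.inv(K)@np.array([u,v,1.])*d
    return R.T@(c-t)
E
python3 - <<'E'
from h import *
s=ctrl.state();print(s)
for n in("top","side"):
    im,d=snapshot(n);np.save(f"pics/{n}_d.npy",d);cv2.imwrite(f"pics/{n}0.png",im[:,:,::-1])
    p=camera_params(n);print(n,p["R"],p["t"],p["camera_matrix"])
E
```

```text
{'time_s': 0.0, 'joint_pos': array([-1.37552714e+00,  5.28490603e-01,  1.43387753e+00,  1.75709549e-05,
        1.18138191e+00, -1.78494765e-01]), 'joint_vel': array([-2.69085590e-03, -1.47829064e-04, -1.65376966e-04, -7.22538292e-05,
        1.61586622e-03,  1.00459756e-03]), 'joint_efforts': array([-3.57984318e-04, -4.40045500e+01, -1.76592225e+01,  6.30501215e-02,
        5.81917330e-02, -1.73940371e-04]), 'tool_pos': array([ 0.22809527, -0.58112202,  0.22156449]), 'tool_rot': array([-1.07872398e-03,  9.82588376e-01,  1.85792677e-01, -9.23294266e-07]), 'contact_force': array([-1.15177562, -0.01724176,  1.34722924]), 'ft_torque': array([ 0.04567842, -0.02122465,  0.03467637]), 'grasp_force': 0.0, 'gripper_width': 0.08715093753653565}
top [[-0.02450249 -0.9992733   0.02919761]
 [-0.9821527   0.01861403 -0.18716193]
 [ 0.18648244 -0.03326244 -0.98189506]] [0.00877033 0.55252593 0.78301261] [[352.6303343    0.         257.75200248]
 [  0.         352.6303343  190.19867014]
 [  0.           0.           1.        ]]
side [[-0.99292053 -0.1176544   0.01631753]
 [-0.09953197  0.7491553  -0.65487382]
 [ 0.06482442 -0.65186178 -0.75556206]] [0.5556878  0.1119857  0.92029391] [[353.94274752   0.         252.65390183]
 [  0.         353.94274752 191.53472205]
 [  0.           0.           1.        ]]
```

View pics/top0.png

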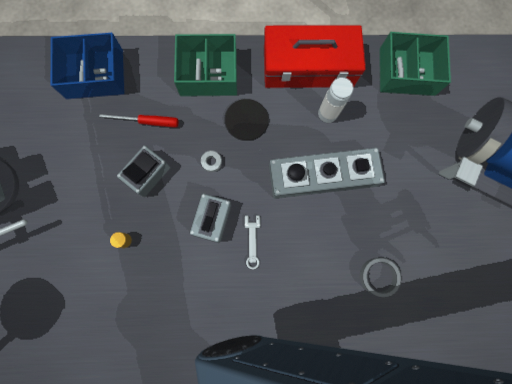

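View pics/side0.png

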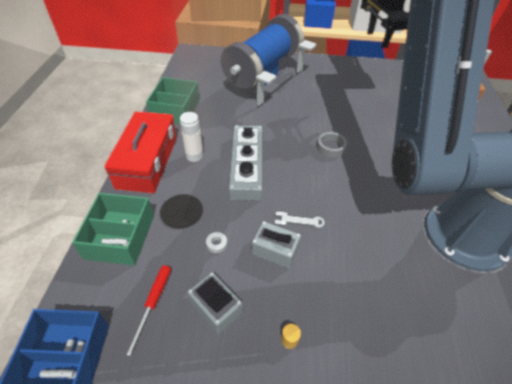

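The top view shows three buttons at about (296,172), (330,170) and (362,166). The wide rocker is at about (141,168) and the narrow one at (211,217). I'll enlarge both views.

```bash
python3 - <<'E'
import cv2,numpy as np
from h import *
t=cv2.imread("pics/top0.png");s=cv2.imread("pics/side0.png")
def c(i,u,v,w,h,f):return cv2.resize(i[v:v+h,u:u+w],None,fx=f,fy=f,interpolation=cv2.INTER_CUBIC)
a=c(t,264,140,130,60,6);b=np.hstack([c(t,110,140,65,60,6),c(s,225,120,65,60,6)])
cv2.imwrite("pics/crop1.png",a)
cv2.imwrite("pics/crop2.png",np.hstack([c(t,110,140,60,60,6),c(s,180,260,70,60,6)]))
cv2.imwrite("pics/crop3.png",c(s,220,115,60,90,6))
d=np.load("pics/top_d.npy")
for u,v in [(296,172),(330,170),(362,166),(141,167),(130,170),(150,157),(211,217)]:
  print(u,v,world("top",u,v,np.median(d[v-1:v+2,u-1:u+2])).round(4))
E
```

```text
296 172 [ 0.5874 -0.0913  0.0848]
330 170 [ 0.5935 -0.1733  0.0735]
362 166 [ 0.6015 -0.2493  0.0751]
141 167 [0.6105 0.2687 0.0651]
130 170 [0.6023 0.2921 0.0704]
150 157 [0.6366 0.2508 0.0574]
211 217 [0.4897 0.1058 0.0649]
```

View pics/crop1.png

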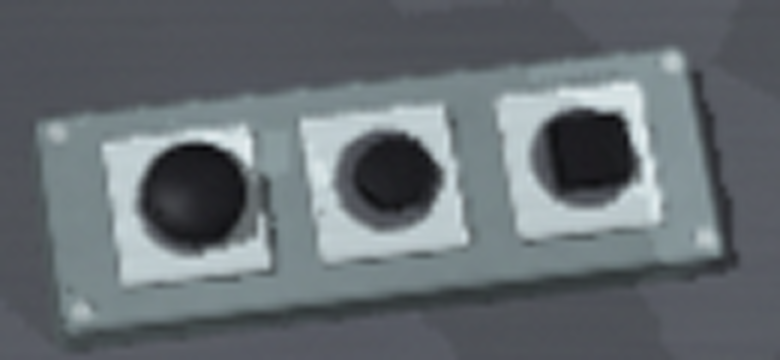

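View pics/crop2.png

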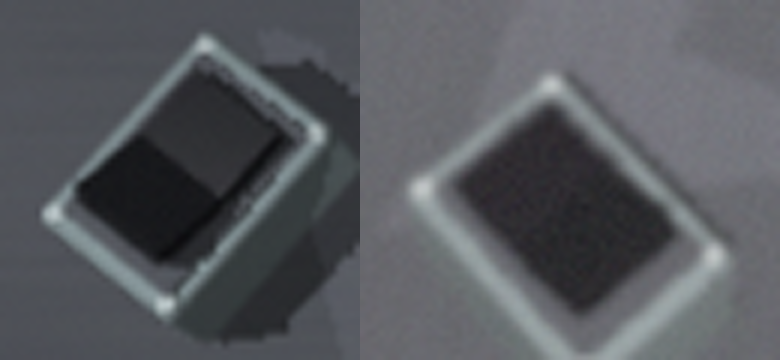

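View pics/crop3.png

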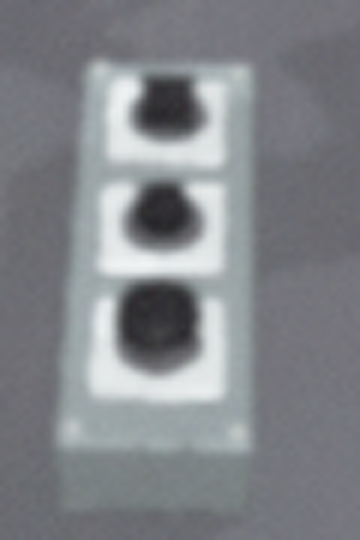

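```bash
cat >> h.py <<'E'
def P(n):
    p=camera_params(n);return np.array(p["camera_matrix"])@np.c_[np.array(p["R"]),np.array(p["t"])]
def tri(a,b):
    X=cv2.triangulatePoints(P("top"),P("side"),np.array(a,float).reshape(2,1),np.array(b,float).reshape(2,1));return (X[:3]/X[3]).ravel()
def plane(n,uv,z):
    a=world(n,*uv,0.1);b=world(n,*uv,1.);return a+(b-a)*(z-a[2])/(b[2]-a[2])
E
python3 - <<'E'
from h import *
T=lambda x,y,o=(110,140):(x/6+o[0],y/6+o[1])
np.set_printoptions(precision=4,suppress=True)
for nm,t,s,z in [("stop",T(193,195,(264,140)),T(158,312,(220,115)),.086),("start",T(397,172,(264,140)),T(162,205,(220,115)),.076),
 ("c_ymin",T(318,133),T(193,85,(180,260)),.055),("c_xmax",T(204,45),T(63,190,(180,260)),.055),("c_xmin",T(165,305),T(356,255,(180,260)),.055)]:
  print(nm,tri(t,s),plane("top",t,z),plane("side",s,z))
c=[plane("top",T(*p),.055) for p in[(204,45),(318,133),(165,305),(53,213)]]
cen=sum(c)/4;print("cen",cen,c)
v=(c[2]+c[3]-c[0]-c[1])[:2];print("dir -x local",v/2,np.degrees(np.arctan2(v[1],v[0])),v/np.linalg.norm(v)*.024+cen[:2])
d=np.load("pics/top_d.npy")
for x,y in[(100,195),(130,180),(160,205),(185,200),(145,225),(204,130),(240,150),(85,193),(160,255)]:
  u,w=T(x,y);print(x,y,world("top",u,w,d[round(w),round(u)]))
cc=[plane("top",T(*p,(264,140)),.05) for p in[(57,132),(672,62),(706,237),(80,312)]];v=(cc[0]+cc[3]-cc[1]-cc[2]);print(sum(cc)/4,np.degrees(np.arctan2(v[1],v[0])))
for p in [(187,205),(384,183),(580,160)]:print(plane("top",T(*p,(264,140)),.058))
print("pinch",ctrl.pinch_z)
E
```

```text
stop [ 0.5887 -0.0929  0.0766] [ 0.5859 -0.0915  0.086 ] [ 0.5881 -0.0839  0.086 ]
start [ 0.5982 -0.1756  0.0664] [ 0.5961 -0.1732  0.076 ] [ 0.5967 -0.165   0.076 ]
c_ymin [0.6243 0.2211 0.0523] [0.6241 0.2204 0.055 ] [0.6233 0.2226 0.055 ]
c_xmax [0.6616 0.2672 0.0526] [0.6611 0.2664 0.055 ] [0.6608 0.2683 0.055 ]
c_xmin [0.5558 0.2783 0.0534] [0.5558 0.2778 0.055 ] [0.5553 0.279  0.055 ]
cen [0.6086 0.2718 0.055 ] [array([0.6611, 0.2664, 0.055 ]), array([0.6241, 0.2204, 0.055 ]), array([0.5558, 0.2778, 0.055 ]), array([0.5934, 0.3226, 0.055 ])]
dir -x local [-0.068   0.0568] 140.14928926034344 [0.5902 0.2872]
100 195 [0.5958 0.2985 0.0732]
130 180 [0.6026 0.2887 0.0689]
160 205 [0.5921 0.2764 0.0703]
185 200 [0.5948 0.268  0.0668]
145 225 [0.5837 0.281  0.073 ]
204 130 [0.6235 0.2626 0.064 ]
240 150 [0.6151 0.2482 0.0645]
85 193 [0.5962 0.3035 0.0753]
160 255 [0.5724 0.2756 0.0706]
[ 0.5974 -0.1729  0.05  ] 95.78286765096762
[ 0.5886 -0.093   0.058 ]
[ 0.5962 -0.1722  0.058 ]
[ 0.6043 -0.2518  0.058 ]
pinch -0.0187
```

The two views agree. Stop is at (0.588,-0.092), start at (0.5965,-0.1725) and the wide rocker's push point at (0.590,0.287), with its raised half pointing 140°. I'll make the first move now, with the fingers shut.

```bash
python3 -m handwheel '.09 -.06 0 0 0 0;.18 -.12 0 0 0 0;.28 -.17 0 0 0 0;.37 -.23 0 0 0 0;.46 -.29 0 0 0 0;.55 -.35 0 0 0 0;.64 -.41 0 0 0 0;.74 -.46 0 0 0 0;.83 -.52 0 0 0 0;.92 -.58 0 0 0 0' -1 10
```

```text
time_s: 1.1
tool_pos: [0.2803, -0.5112, 0.2226]
tool_rot: [0.0, 0.983, 0.186, -0.0]
contact_force: [-0.4, 0.3, 0.3]
gripper_width: 0.015
grasp_force: 0.0
```

```bash

python3 -m handwheel '.09 -.06 0 0 0 0;.18 -.12 0 0 0 0;.28 -.17 0 0 0 0;.37 -.23 0 0 0 0;.46 -.29 0 0 0 0;.55 -.35 0 0 0 0;.64 -.41 0 0 0 0;.74 -.46 0 0 0 0;.83 -.52 0 0 0 0;.92 -.58 0 0 0 0' >/dev/null
python3 -m handwheel '.09 -.06 0 0 0 0;.18 -.12 0 0 0 0;.28 -.17 0 0 0 0;.37 -.23 0 0 0 0;.46 -.29 0 0 0 0;.55 -.35 0 0 0 0;.64 -.41 0 0 0 0;.74 -.46 0 0 0 0;.83 -.52 0 0 0 0;.92 -.58 0 0 0 0' 
python3 -m handwheel '.09 -.06 0 0 0 0;.18 -.12 0 0 0 0;.28 -.17 0 0 0 0;.37 -.23 0 0 0 0;.46 -.29 0 0 0 0;.55 -.35 0 0 0 0;.64 -.41 0 0 0 0;.74 -.46 0 0 0 0;.83 -.52 0 0 0 0;.92 -.58 0 0 0 0' >/dev/null
python3 -m handwheel '.09 -.06 0 0 0 0;.18 -.12 0 0 0 0;.28 -.17 0 0 0 0;.37 -.23 0 0 0 0;.46 -.29 0 0 0 0;.55 -.35 0 0 0 0;.64 -.41 0 0 0 0;.74 -.46 0 0 0 0;.83 -.52 0 0 0 0;.92 -.58 0 0 0 0' 
python3 -m handwheel '.09 -.06 0 0 0 0;.18 -.12 0 0 0 0;.28 -.17 0 0 0 0;.37 -.23 0 0 0 0;.46 -.29 0 0 0 0;.55 -.35 0 0 0 0;.64 -.41 0 0 0 0;.74 -.46 0 0 0 0;.83 -.52 0 0 0 0;.92 -.58 0 0 0 0'
```

```text
time_s: 3.1
tool_pos: [0.3834, -0.3711, 0.2226]
tool_rot: [0.0, 0.983, 0.186, 0.0]
contact_force: [0.6, 0.1, -0.4]
gripper_width: 0.0006
grasp_force: 0.0
time_s: 5.1
tool_pos: [0.4866, -0.2309, 0.2225]
tool_rot: [-0.0, 0.983, 0.186, 0.0]
contact_force: [0.3, -0.6, -0.3]
gripper_width: 0.0007
grasp_force: 0.0
time_s: 6.1
tool_pos: [0.5381, -0.1608, 0.2226]
tool_rot: [0.0, 0.983, 0.186, 0.0]
contact_force: [0.6, -0.6, -1.0]
gripper_width: 0.0004
grasp_force: 0.0
```

```bash
cat >> h.py <<'E'
from scipy.spatial.transform import Rotation as Ro
def go(x,y,z):
    s=ctrl.state();R=Ro.from_quat(np.roll(s["tool_rot"],-1)).as_matrix()
    print(s["time_s"],s["tool_pos"].round(4),"units",(R.T@(np.array([x,y,z])-s["tool_pos"])/.08).round(3),"xang",np.degrees(np.arctan2(R[1,0],R[0,0])).round(1),"F",s["contact_force"].round(1))
E
python3 -c "
from h import *
go(.588,-.092,.10)"
```

```text
6.1 [ 0.5381 -0.1608  0.2226] units [ 0.894 -0.573  1.532] xang 21.4 F [ 0.6 -0.6 -1. ]
```

```bash

python3 -m handwheel '.09 -.06 0 0 0 0;.18 -.12 .1 0 0 0;.27 -.17 .2 0 0 0;.36 -.23 .3 0 0 0;.45 -.29 .4 0 0 0;.54 -.35 .5 0 0 0;.63 -.41 .6 0 0 0;.72 -.46 .7 0 0 0;.81 -.52 .8 0 0 0;.895 -.573 .9 0 0 0' 
python3 -m handwheel '0 0 .1 0 0 0;0 0 .2 0 0 0;0 0 .3 0 0 0;0 0 .4 0 0 0;0 0 .5 0 0 0;0 0 .6 0 0 0;0 0 .7 0 0 0;0 0 .72 0 0 0;0 0 .72 0 0 0;0 0 .72 0 0 0' 
python3 - <<'E'
from h import *
go(.588,-.092,.079)
im,d=snapshot("side");cv2.imwrite("pics/s1.png",cv2.resize(im[80:240,180:360,::-1],None,fx=4,fy=3.75,interpolation=cv2.INTER_CUBIC)[:600])
E
```

```text
time_s: 7.1
tool_pos: [0.588, -0.092, 0.1498]
tool_rot: [-0.0, 0.983, 0.186, -0.0]
contact_force: [-0.1, 1.5, 0.4]
gripper_width: 0.0005
grasp_force: 0.0
time_s: 8.1
tool_pos: [0.5879, -0.0927, 0.0932]
tool_rot: [0.0, 0.983, 0.186, 0.0]
contact_force: [-0.2, 0.4, -0.2]
gripper_width: 0.0003
grasp_force: 0.0
8.1 [ 0.5879 -0.0927  0.0932] units [ 0.004 -0.007  0.177] xang 21.4 F [-0.2  0.4 -0.2]
```

View pics/s1.png

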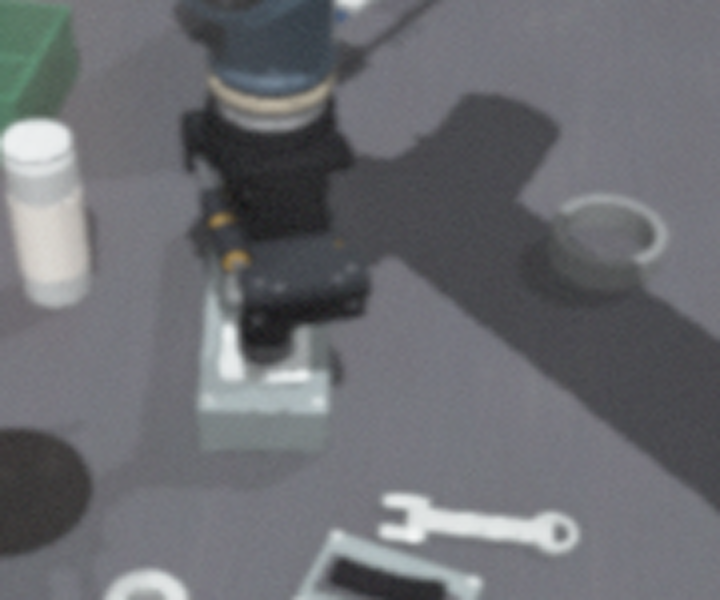

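The fingertips (265,320) sit just over the mushroom head (265,350). Pressing now.

```bash

python3 -m handwheel '0 0 .03 0 0 0;0 0 .06 0 0 0;0 0 .09 0 0 0;0 0 .11 0 0 0;0 0 .13 0 0 0;0 0 .15 0 0 0;0 0 .165 0 0 0;0 0 .175 0 0 0;0 0 .175 0 0 0;0 0 .175 0 0 0'
```

```text
time_s: 9.15
tool_pos: [0.5878, -0.0926, 0.08]
tool_rot: [0.0, 0.983, 0.186, 0.0]
contact_force: [-1.9, 0.5, 9.5]
gripper_width: 0.0005
grasp_force: 4.4
```

9.5 N at z = 0.080 means it bottomed out. Next a touch more pressure, then straight up.

```bash

python3 -m handwheel '0 0 .012 0 0 0;0 0 .012 0 0 0;0 0 0 0 0 0;0 0 -.1 0 0 0;0 0 -.2 0 0 0;0 0 -.32 0 0 0;0 0 -.45 0 0 0;0 0 -.6 0 0 0;0 0 -.75 0 0 0;0 0 -.9 0 0 0'
python3 -c "
from h import *
go(.590,.287,.152)"
```

```text
time_s: 10.15
tool_pos: [0.5877, -0.0926, 0.1522]
tool_rot: [0.0, 0.983, 0.186, 0.0]
contact_force: [0.3, 0.2, -0.1]
gripper_width: 0.0008
grasp_force: 0.0
10.15 [ 0.5877 -0.0926  0.1522] units [ 1.759e+00 -4.406e+00  2.000e-03] xang 21.4 F [ 0.3  0.2 -0.1]
```

```bash

python3 -m handwheel '.04 -.09 0 0 0 0;.07 -.18 0 0 0 0;.11 -.26 0 0 0 0;.14 -.35 0 0 0 0;.18 -.44 0 0 0 0;.21 -.53 0 0 0 0;.25 -.62 0 0 0 0;.28 -.7 0 0 0 0;.32 -.79 0 0 0 0;.352 -.88 0 0 0 0' >/dev/null
python3 -m handwheel '.04 -.09 0 0 0 0;.07 -.18 0 0 0 0;.11 -.26 0 0 0 0;.14 -.35 0 0 0 0;.18 -.44 0 0 0 0;.21 -.53 0 0 0 0;.25 -.62 0 0 0 0;.28 -.7 0 0 0 0;.32 -.79 0 0 0 0;.352 -.88 0 0 0 0'
python3 -m handwheel '.04 -.09 0 0 0 0;.07 -.18 0 0 0 0;.11 -.26 0 0 0 0;.14 -.35 0 0 0 0;.18 -.44 0 0 0 0;.21 -.53 0 0 0 0;.25 -.62 0 0 0 0;.28 -.7 0 0 0 0;.32 -.79 0 0 0 0;.352 -.88 0 0 0 0' >/dev/null
python3 -m handwheel '.04 -.09 0 0 0 0;.07 -.18 0 0 0 0;.11 -.26 0 0 0 0;.14 -.35 0 0 0 0;.18 -.44 0 0 0 0;.21 -.53 0 0 0 0;.25 -.62 0 0 0 0;.28 -.7 0 0 0 0;.32 -.79 0 0 0 0;.352 -.88 0 0 0 0' >/dev/null
python3 -m handwheel '.04 -.09 0 0 0 0;.07 -.18 0 0 0 0;.11 -.26 0 0 0 0;.14 -.35 0 0 0 0;.18 -.44 0 0 0 0;.21 -.53 0 0 0 0;.25 -.62 0 0 0 0;.28 -.7 0 0 0 0;.32 -.79 0 0 0 0;.352 -.88 0 0 0 0'
python3 -m handwheel '0 0 .05 0 0 .04;0 0 .1 0 0 .08;0 0 .15 0 0 .12;0 0 .2 0 0 .16;0 0 .25 0 0 .2;0 0 .3 0 0 .24;0 0 .35 0 0 .28;0 0 .4 0 0 .31;0 0 .45 0 0 .34;0 0 .5 0 0 .34'
python3 -c "
from h import *
go(.590,.287,.08)
print(ctrl.state()['joint_pos'])"
```

```text
time_s: 12.15
tool_pos: [0.5887, 0.0597, 0.151]
tool_rot: [-0.0, 0.983, 0.186, 0.0]
contact_force: [-0.4, 0.5, -0.1]
gripper_width: 0.0003
grasp_force: 0.0
time_s: 15.15
tool_pos: [0.5903, 0.2872, 0.151]
tool_rot: [-0.0, 0.983, 0.186, 0.0]
contact_force: [0.6, 0.2, 0.4]
gripper_width: 0.0004
grasp_force: 0.0
time_s: 16.15
tool_pos: [0.5902, 0.2868, 0.1108]
tool_rot: [-0.0, 0.94, -0.34, 0.0]
contact_force: [0.3, 1.3, -0.5]
gripper_width: 0.0005
grasp_force: 0.0
16.15 [0.5902 0.2868 0.1108] units [-0.003 -0.     0.385] xang -39.8 F [ 0.3  1.3 -0.5]
[2.82398260e-01 7.00022891e-01 1.44172386e+00 2.75217653e-05
 9.99763347e-01 2.54730998e+00]
```

```bash

python3 -m handwheel '0 0 .1 0 0 0;0 0 .2 0 0 0;0 0 .3 0 0 0;0 0 .36 0 0 0;0 0 .42 0 0 0;0 0 .47 0 0 0;0 0 .51 0 0 0;0 0 .54 0 0 0;0 0 .56 0 0 0;0 0 .57 0 0 0'
```

```text
time_s: 17.15
tool_pos: [0.5902, 0.2868, 0.0663]
tool_rot: [-0.0, 0.94, -0.34, 0.0]
contact_force: [-3.7, 1.0, 9.5]
gripper_width: 0.0005
grasp_force: 5.1
```

```bash

python3 -m handwheel '0 0 .01 0 0 0;0 0 .015 0 0 0;0 0 .02 0 0 0;0 0 .025 0 0 0;0 0 .025 0 0 0;0 0 .025 0 0 0;0 0 .025 0 0 0;0 0 .025 0 0 0;0 0 .025 0 0 0;0 0 .025 0 0 0'
```

```text
time_s: 18.15
tool_pos: [0.5902, 0.2868, 0.0662]
tool_rot: [-0.0, 0.94, -0.34, 0.0]
contact_force: [-5.1, 0.4, 15.4]
gripper_width: 0.0005
grasp_force: 7.5
```

It's on its hard stop: z stayed at 0.066 as the force rose. Now up, turn the wrist back, and check the rocker.

```bash

python3 -m handwheel '0 0 -.1 0 0 0;0 0 -.2 0 0 0;0 0 -.3 0 0 0;0 0 -.4 0 0 -.04;0 0 -.5 0 0 -.08;0 0 -.6 0 0 -.12;0 0 -.7 0 0 -.16;0 0 -.8 0 0 -.2;0 0 -.9 0 0 -.24;0 0 -1 0 0 -.28'
python3 -m handwheel '0 0 0 0 0 -.04;0 0 0 0 0 -.08;0 0 0 0 0 -.12;0 0 0 0 0 -.16;0 0 0 0 0 -.18;0 0 0 0 0 -.18;0 0 0 0 0 -.18;0 0 0 0 0 -.18;0 0 0 0 0 -.18;0 0 0 0 0 -.18'
python3 -c "
from h import *
go(.5965,-.1725,.146)"
```

```text
time_s: 19.15
tool_pos: [0.5904, 0.2864, 0.1437]
tool_rot: [0.0, 0.995, 0.095, 0.0]
contact_force: [-0.6, 0.3, -0.5]
gripper_width: 0.0007
grasp_force: 0.0
time_s: 20.15
tool_pos: [0.5902, 0.2865, 0.1434]
tool_rot: [0.0, 0.93, 0.367, 0.0]
contact_force: [-0.4, 0.0, -0.3]
gripper_width: 0.0002
grasp_force: 0.0
20.15 [0.5902 0.2865 0.1434] units [-3.855  4.25  -0.033] xang 43.0 F [-0.4  0.  -0.3]
```

```bash

python3 -m handwheel '-.08 .09 0 0 0 .03;-.15 .17 0 0 0 .06;-.23 .26 0 0 0 .09;-.31 .34 0 0 0 .12;-.39 .43 0 0 0 .15;-.46 .51 0 0 0 .18;-.54 .6 0 0 0 .21;-.62 .68 0 0 0 .24;-.69 .77 0 0 0 .24;-.77 .85 0 0 0 .24'
python3 - <<'E'
from h import *
go(.5965,-.1725,.1434)
im,d=snapshot("top");cv2.imwrite("pics/t2.png",cv2.resize(im[130:210,100:190,::-1],None,fx=6,fy=6,interpolation=cv2.INTER_CUBIC))
for x,y in[(100,195),(130,180),(160,205),(145,225),(204,130),(240,150),(204,90),(270,130)]:
  u,w=x/6+110,y/6+140;print(world("top",u,w,d[round(w),round(u)]).round(4))
E
```

```text
time_s: 21.15
tool_pos: [0.5917, 0.1943, 0.1434]
tool_rot: [-0.0, 1.0, -0.001, 0.0]
contact_force: [-0.3, -0.1, -0.6]
gripper_width: 0.0001
grasp_force: 0.0
21.15 [0.5917 0.1943 0.1434] units [ 0.065  4.585 -0.   ] xang -0.1 F [-0.3 -0.1 -0.6]
[0.4765 0.1343 0.552 ]
[0.479  0.13   0.5513]
[0.4751 0.1255 0.5507]
[0.4725 0.1284 0.5484]
[0.4923 0.1247 0.5318]
[0.4952 0.1254 0.508 ]
[0.5002 0.126  0.5284]
[0.5057 0.1267 0.4832]
```

View pics/t2.png

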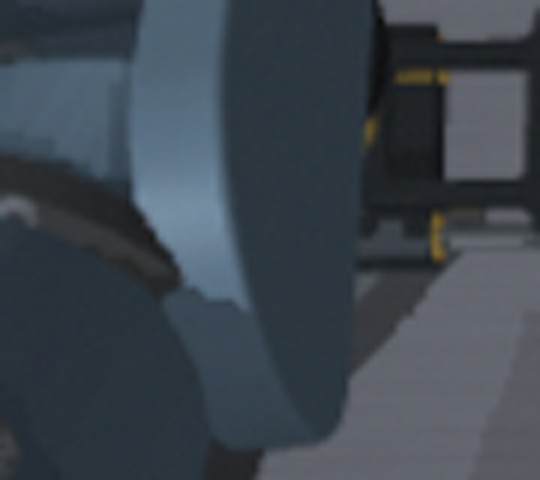

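The arm hides the box in this crop. I'll move on and look again.

```bash

python3 -m handwheel '0 .09 0 0 0 0;0 .18 0 0 0 0;0 .28 0 0 0 0;0 .37 0 0 0 0;0 .46 0 0 0 0;0 .55 0 0 0 0;0 .64 0 0 0 0;0 .74 0 0 0 0;0 .83 0 0 0 0;.01 .92 0 0 0 0' >/dev/null
python3 -m handwheel '0 .09 0 0 0 0;0 .18 0 0 0 0;0 .28 0 0 0 0;0 .37 0 0 0 0;0 .46 0 0 0 0;0 .55 0 0 0 0;0 .64 0 0 0 0;0 .74 0 0 0 0;0 .83 0 0 0 0;.01 .92 0 0 0 0' >/dev/null
python3 -m handwheel '0 .09 0 0 0 0;0 .18 0 0 0 0;0 .28 0 0 0 0;0 .37 0 0 0 0;0 .46 0 0 0 0;0 .55 0 0 0 0;0 .64 0 0 0 0;0 .74 0 0 0 0;0 .83 0 0 0 0;.01 .92 0 0 0 0' 
python3 - <<'E'
from h import *
go(.5965,-.1725,.1434)
im,d=snapshot("top");cv2.imwrite("pics/t3.png",cv2.resize(im[130:260,90:290,::-1],None,fx=4,fy=4,interpolation=cv2.INTER_CUBIC))
for x,y in[(100,195),(130,180),(160,205),(145,225),(204,130),(240,150),(204,90),(270,130)]:
  u,w=x/6+110,y/6+140;print(world("top",u,w,d[round(w),round(u)]).round(4))
E
```

```text
time_s: 24.2
tool_pos: [0.5931, -0.0266, 0.1434]
tool_rot: [-0.0, 1.0, -0.002, -0.0]
contact_force: [0.1, -0.4, 0.4]
gripper_width: 0.0005
grasp_force: 0.0
24.2 [ 0.5931 -0.0266  0.1434] units [ 4.900e-02  1.823e+00 -1.000e-03] xang -0.2 F [ 0.1 -0.4  0.4]
[0.5984 0.3021 0.0627]
[0.6042 0.2908 0.0627]
[0.5938 0.2786 0.0635]
[0.5854 0.2834 0.0656]
[0.622  0.2609 0.0697]
[0.6128 0.2459 0.0729]
[0.6363 0.2597 0.0757]
[0.6222 0.2361 0.0674]
```

View pics/t3.png

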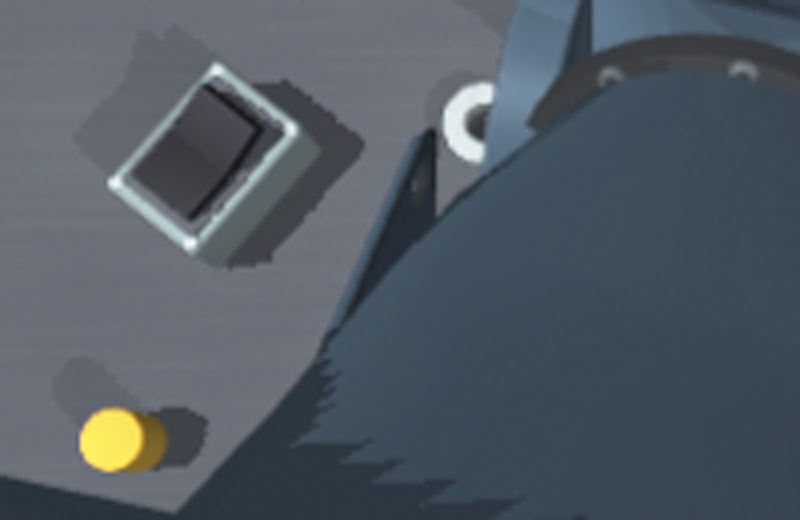

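The rocker is off: its near half at crop (170,170) now lies level and the far half is raised. The box hasn't moved. Now the start button.

```bash

python3 -m handwheel '0 .09 0 0 0 0;0 .18 0 0 0 0;.01 .27 0 0 0 0;.01 .36 0 0 0 0;.02 .46 0 0 0 0;.02 .55 0 0 0 0;.02 .64 0 0 0 0;.02 .73 0 0 0 0;.02 .82 0 0 0 0;.025 .91 0 0 0 0' >/dev/null
python3 -m handwheel '0 .09 0 0 0 0;0 .18 0 0 0 0;.01 .27 0 0 0 0;.01 .36 0 0 0 0;.02 .46 0 0 0 0;.02 .55 0 0 0 0;.02 .64 0 0 0 0;.02 .73 0 0 0 0;.02 .82 0 0 0 0;.025 .91 0 0 0 0'
python3 -m handwheel '0 0 .1 0 0 0;0 0 .2 0 0 0;0 0 .3 0 0 0;0 0 .4 0 0 0;0 0 .5 0 0 0;0 0 .6 0 0 0;0 0 .67 0 0 0;0 0 .72 0 0 0;0 0 .75 0 0 0;0 0 .75 0 0 0'
python3 - <<'E'
from h import *
go(.5965,-.1725,.0695)
im,d=snapshot("side");cv2.imwrite("pics/s3.png",cv2.resize(im[80:220,180:320,::-1],None,fx=4,fy=4,interpolation=cv2.INTER_CUBIC))
E
```

```text
time_s: 26.25
tool_pos: [0.5967, -0.1722, 0.1434]
tool_rot: [-0.0, 1.0, -0.002, -0.0]
contact_force: [0.4, 0.3, -0.0]
gripper_width: 0.0004
grasp_force: 0.0
time_s: 27.25
tool_pos: [0.5966, -0.1716, 0.0831]
tool_rot: [-0.0, 1.0, -0.002, -0.0]
contact_force: [-0.3, 0.2, -0.4]
gripper_width: 0.0004
grasp_force: 0.0
27.25 [ 0.5966 -0.1716  0.0831] units [-0.002  0.011  0.17 ] xang -0.2 F [-0.3  0.2 -0.4]
```

View pics/s3.png

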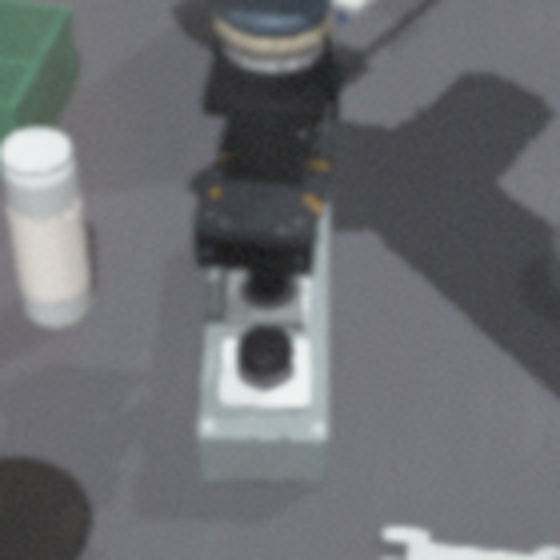

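The fingertips (270,270) are over the round button and clear of the mushroom (265,355). Pressing start.

```bash

python3 -m handwheel '0 .01 .03 0 0 0;0 .01 .06 0 0 0;0 .01 .09 0 0 0;0 .01 .11 0 0 0;0 .01 .13 0 0 0;0 .01 .15 0 0 0;0 .01 .165 0 0 0;0 .01 .175 0 0 0;0 .01 .18 0 0 0;0 .01 .18 0 0 0'
```

```text
time_s: 28.3
tool_pos: [0.5969, -0.1725, 0.0704]
tool_rot: [0.0, 1.0, -0.002, 0.0]
contact_force: [-3.0, 0.5, 8.5]
gripper_width: 0.0002
grasp_force: 5.0
```

```bash

python3 -m handwheel '0 0 .01 0 0 0;0 0 .02 0 0 0;0 0 .02 0 0 0;0 0 .02 0 0 0;0 0 .02 0 0 0;0 0 .02 0 0 0;0 0 .02 0 0 0;0 0 .02 0 0 0;0 0 .02 0 0 0;0 0 .02 0 0 0'
python3 -m handwheel '0 0 -.03 0 0 0;0 0 -.1 0 0 0;0 0 -.2 0 0 0;0 0 -.3 0 0 0;0 0 -.4 0 0 0;0 0 -.5 0 0 0;0 0 -.6 0 0 0;0 0 -.7 0 0 0;0 0 -.8 0 0 0;0 0 -.9 0 0 0'
python3 -m handwheel '0 0 -.1 0 0 0;0 0 -.2 0 0 0;0 0 -.3 0 0 0;0 0 -.4 0 0 0;0 0 -.5 0 0 0;0 0 -.6 0 0 0;0 0 -.7 0 0 0;0 0 -.7 0 0 0;0 0 -.7 0 0 0;0 0 -.7 0 0 0'
python3 - <<'E'
from h import *
im,d=snapshot("top")
for x,y in[(130,180),(145,225),(240,150),(204,90)]:
  u,w=x/6+110,y/6+140;print(world("top",u,w,d[round(w),round(u)]).round(4))
im,d=snapshot("side")
a=im;cv2.imwrite("pics/s4.png",a[:,:,::-1])
E
```

```text
time_s: 29.3
tool_pos: [0.5969, -0.1725, 0.0702]
tool_rot: [0.0, 1.0, -0.001, 0.0]
contact_force: [-3.8, 1.9, 17.3]
gripper_width: 0.0004
grasp_force: 8.8
time_s: 30.3
tool_pos: [0.5967, -0.1724, 0.1401]
tool_rot: [-0.0, 1.0, -0.002, 0.0]
contact_force: [-0.5, -0.7, -0.5]
gripper_width: 0.0006
grasp_force: 0.0
time_s: 31.3
tool_pos: [0.5964, -0.1723, 0.1949]
tool_rot: [-0.0, 1.0, -0.002, -0.0]
contact_force: [-0.0, 0.5, 0.7]
gripper_width: 0.0004
grasp_force: 0.0
[0.4145 0.0471 0.8032]
[0.4126 0.0462 0.8045]
[0.4166 0.0448 0.7989]
[0.4205 0.0477 0.7935]
```

View pics/s4.png

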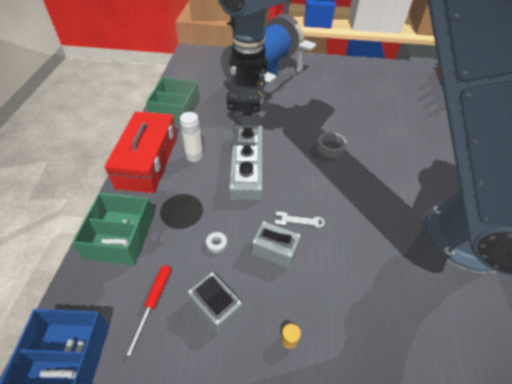

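The scene is unchanged: the wide rocker (215,296) is off, the narrow one (276,235) is still on, the buttons are up and the arm is clear. Handing in.

```bash
python3 -c "
from workcell import ctrl
print(ctrl.finish_job())"
```

```text
the job is handed in; nothing more can be done
None
```

The job was handed in at about 31 s: stop pressed and released, then the wide rocker pushed fully off, then start pressed and released; the jog button, the narrow rocker and the loose things were left alone.

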